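# Open the black ink pot

### The job

Open the black ink pot on the printmaker's table: lift the black lid off by its knob and set it down gently, right way up, in the middle of the square cork mat. Leave the pot itself standing where it is, and leave the red pot closed and undisturbed.

Things in the scene. Friction and masses are not known exactly. Their poses are not given: they have to be found in the camera images.
- black_lid: Loose black lid of the black-banded pot: a plug 58 mm wide under a disc 80 mm wide, with a plain round knob 22 mm wide on top, all coaxial. Origin: centre of the plug's underside; z up the axis. Along z: plug 0 to 7 mm, disc 7 to 13, knob 13 to 47. The plug hangs loosely in the pot's mouth (bore 68 mm): it lifts straight off, no turning. About 80 g. Put down flat, it stands on its plug.
- black_pot: Loose round white ceramic pot with a black band, 76 mm in diameter, 55 mm tall, wall 4 mm, about 350 g, standing upright on the table. It holds a cake of hard black ink. Origin: centre of its underside; z up. Closed, the lid's origin is 48 mm above this origin.
- red_lid: Loose red lid, the same shape and size as the black lid, with its origin at the same place, closing the red-banded pot, which is otherwise the same as the black one. To be left alone.
- cork_mat: Square cork mat fixed flat on the table, 130 x 130 mm, 8 mm thick. Origin: centre of its underside (its upper face is 8 mm higher); x and y along its sides, z up. The two pots and the mat stand in any order in three places: left, middle and right.
Mind the look-alikes: they are no part of the job. What is shaped like the black_pot but blue, purple or yellow is not meant.

How it is judged (in metres and radians):
On the way:
1. the black lid is held clear above its pot, which stands upright (z of black_lid in the frame of black_pot above 0.07 m and contact force between the fingers and black_lid above 0.3 N and angle between black_pot's own z axis and vertical below 0.15 rad), for 0.2 s.
At the end, for the whole second after the job is handed in: The black lid rests on the cork mat, right way up (within 10 degrees) on its plug, its centre within 25 mm of the mat's centre, at rest and released; the black pot stands upright within 30 mm of where it was; the red lid is within 20 mm of where it was, on its pot (horizontal distance between black_lid and cork_mat below 0.025 m and z of black_lid in the frame of cork_mat between 0.004 and 0.014 m and angle between black_lid's own z axis and vertical below 0.17 rad and linear speed of black_lid below 0.02 m/s and angle between black_pot's own z axis and vertical below 0.1 rad and distance of black_pot from where it was at the start of the episode below 0.03 m and distance of red_lid from where it was at the start of the episode below 0.02 m); the robot touches nothing.
It fails at once if the black pot is shifted more than 30 mm or tipped more than 20 degrees (distance of black_pot from where it was at the start of the episode above 0.03 m or angle between black_pot's own z axis and vertical above 0.35 rad).
It fails at once if the red lid is disturbed (moved more than 20 mm) (distance of red_lid from where it was at the start of the episode above 0.02 m).
It fails at once if the black lid is dropped (falls faster than 0.5 m/s while not held, a fall of over about 13 mm) (linear speed of black_lid above 0.5 m/s and contact force between the fingers and black_lid below 0.1 N).
It also fails if it takes over 51 s, if anything falls off the work surface, if the arm or the gripper's body presses on something with over 40 N, if the wrist force passes 120 N, or if a joint passes its speed limit or range.

### The arm

A 7-joint arm with a two-finger parallel gripper is mounted at the origin on the work surface. World frame = base frame: x ahead of the robot, y to its left, z up, the work surface at z = 0. Lengths are in mm, angles in degrees, forces in N, time in s.
With the tool pointing down it reaches from about 350 to 900 mm from the base axis. Payload 19.9 kg.
Tool frame: the origin (TCP) lies midway between the tips of the shut fingers; the grasp point (between the pads) lies 19 mm behind it; z points along the fingers, y is the line along which they close (so a half turn about z gives the same grasp; the last joint's range is limited). The gripper opens to 94 mm and grips with 3 to 60 N. Pads are 16 mm wide; open, the fingers measure 119 mm over their backs; the gripper's body (75 mm by 177 mm) begins 78 mm behind the grasp point.
Start: joints at [72.508, 23.915, -0.59, 92.452, 0.269, 63.638, -3.037], TCP at [162.963, -603.359, 205.425] pointing down, gripper open.
Joint ranges: [-161.28, 161.28], [-22.2, 115.67], [-73.04, 71.86], [3.21, 147.25], [-68.34, 248.33], [10.77, 114.83], [-161.83, 161.83]. Speed limits (degrees/s): [108.29, 108.29, 136.94, 136.94, 172.46, 172.46, 172.46].

### API

Orientations are given as a 3x3 rotation matrix whose columns are the frame's x, y, z axes.
In Python, from workcell import robot gives the robot as it stands. The module is installed in compiled form; this text tells all that it offers.
- The arm moves only by the tool arm_command, never from a script. Its arguments are lists of equal length, an entry for each row: "gripper": the opening, from 0 (shut) to 1 (fully open); "travel": the shift along the tool's x, y, z in m, a list of three; "spin": the turn about the tool's z in degrees. A call has 1 to 10 rows; each row shifts and turns the commanded pose from where the row before left it, along the tool's axes as they then stand; what a row does not reach is not made up. A row lasts 1/10 s, in which the tool goes at most 50 mm and 8.59 degrees, less where a joint would pass 70% of its speed; a pose out of reach is approached as far as the arm can. A call is refused whole if a number of a shift passes 0.05 or a number of a turn 8.59, either way. A call with a gripper value outside its range is refused whole. The fingers move at their own pace and stop on an object; "newtons" is the grip in N (left out, the last holds). Time passes only in rows, so rows that do not move let the fingers close. It gives the time, the measured TCP pose, the force, the opening and the grip force at its end, in the units of the state.
- robot.sense(): the state, without advancing time (a new reading comes with each control period).
- robot.camera(name): name is "side" or "top"; returns (picture, depth): 384x512x3 uint8, blue, green, red; 384x512 float32, mm along the optical axis (not along the pixel's ray), 0 where there is no reading.
- robot.calibration(name): a dict with "mtx" (3x3 intrinsics, pixels), "pose" (4x4, takes a point from camera to world coordinates). Camera axes: x right, y down, z forward; pixel columns grow to the right and rows downward; lengths in mm; the calibration is good to about 2 mm. A picture is of the moment at which its call begins. calibration takes no time and is no camera call.
- robot.close_job(): hands the job in; it is judged then, once.
The state is a dict: "time": time; "joint_positions": joint angles; "joint_velocities": joint speeds; "joint_torque": joint torques, N m; "ee_pos": TCP position; "tool_rot": TCP orientation; "wrist_force": force on the tool from outside, world axes, zero at the start; "ft_torque": the same for the moment, N m; "width": opening from 0.0 (shut) to 1.0 (fully open); "grip_force": force on a finger pad.
Only numpy, scipy, OpenCV 4.12 (cv2) and the standard library are available. Lean on these libraries where they do the work, as an engineer would, in place of code of your own. Each camera call takes 0.05 s, during which the arm holds its last target. There are 200 camera calls.

## Working session

There is one attempt and no reset: what is moved stays moved. The work goes in short steps, Python scripts to look and compute and a tool call to move; the robot and the scene stay as the last step left them, time stands still between calls to the robot, and variables do not carry over. Pictures are saved under pics/ and viewed, at most 10 in all, crops included, and the job is handed in when it is done.

Besides the shell and the picture viewer there is one more tool, called after "Request:" by a JSON object that holds its "name" and its "arguments", one argument or row to a line. arm_command: Moves the arm, as the interface text tells. Its arguments: {"type":"object","properties":{"gripper":{"type":"array","items":{"type":"number"}},"travel":{"type":"array","items":{"type":"array","items":{"type":"number"}}},"spin":{"type":"array","items":{"type":"number"}},"newtons":{"type":"number"}},"required":["gripper","travel","spin"]}

```bash
mkdir -p pics; cat > h.py <<'E'
import numpy as np, cv2
from workcell import robot
def cloud(name):
    im,d=robot.camera(name); c=robot.calibration(name); K=np.array(c["mtx"]);T=np.array(c["pose"])
    v,u=np.mgrid[:d.shape[0],:d.shape[1]]
    P=np.stack([(u-K[0,2])/K[0,0]*d,(v-K[1,2])/K[1,1]*d,d],-1)@T[:3,:3].T+T[:3,3]
    P[d==0]=np.nan
    return im,d,P
E
python3 - <<'E'
from h import *
for n in("top","side"):
    im,d,P=cloud(n); cv2.imwrite(f"pics/{n}0.png",im); np.save(f"{n}0.npy",P)
s=robot.sense();print(s["time"],s["ee_pos"],s["tool_rot"],s["width"])
E
```

```text
0.1 [ 162.86985245 -603.05503304  204.90197764] [[ 9.65400567e-01  2.60771176e-01 -3.73923273e-04]
 [ 2.60771428e-01 -9.65400019e-01  1.03210967e-03]
 [-9.18410812e-05 -1.09390777e-03 -9.99999397e-01]] 0.9987287440865541
```

View pics/top0.png

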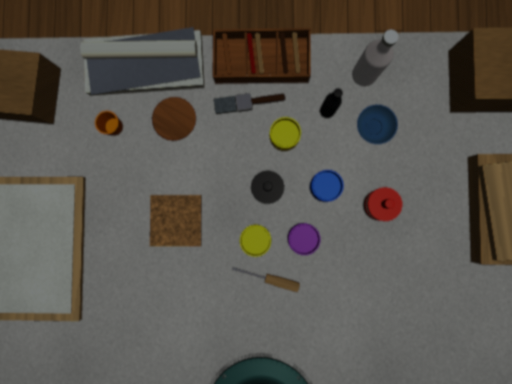

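View pics/side0.png

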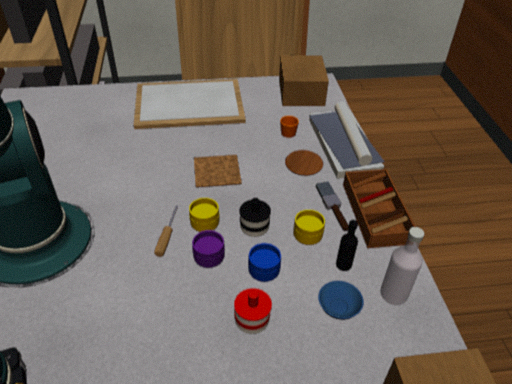

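The top view shows the black lid at (267,187), the cork mat at (176,220) and the red lid at (384,204). The look-alikes are yellow (285,133) and (255,240), blue (326,185) and purple (303,238). Only the pot at (267,187) has a black lid and band, so it is the one meant; the black bottle at (331,103) is not a pot. I'll confirm it with a crop while measuring.

```bash
python3 - <<'E'
from h import *
im=cv2.imread("pics/top0.png");P=np.load("top0.npy")
cv2.imwrite("pics/crop.png",cv2.resize(im[110:270,140:420],None,fx=2.8,fy=2.8,interpolation=cv2.INTER_CUBIC))
for n,P in(("top",P),("side",np.load("side0.npy"))):
    u=dict(top=dict(black=(267,187),mat=(176,220),red=(384,204),blue=(326,185),purple=(303,238),yel1=(255,240),yel2=(285,133)),side=dict(black=(256,215),mat=(218,171)))[n]
    for k,(c,r) in u.items():
        W=P[r-35:r+35,c-35:c+35].reshape(-1,3); p0=P[r,c]
        W=W[np.isfinite(W).all(1)]; W=W[np.hypot(*(W-p0)[:,:2].T)<(100 if k=="mat" else 60)]
        b={"mat":(5,14)}.get(k,(35,75)); S=W[(W[:,2]>b[0])&(W[:,2]<b[1])]
        mm=lambda S:((S.min(0)+S.max(0))/2).round(1)
        K=W[W[:,2]>85]
        print(n,k,p0.round(),"mid",mm(S),"ext",np.ptp(S,0).round(),"med",np.median(S,0).round(1),"knob",(mm(K),np.ptp(K,0).round(),len(K)) if len(K) else None)
        if k=="mat":
            r_=cv2.minAreaRect(S[:,:2].astype(np.float32));print(r_)
E
```

```text
top black [547. -14.  94.] mid [549.8 -13.8  65.8] ext [76. 76. 17.] med [549.5 -13.8  61.7] knob (array([549.4, -13.5,  96.1]), array([19., 18.,  7.]), 69)
top mat [470. 214.   8.] mid [469.3 211.4   9.5] ext [153. 159.   9.] med [470.1 216.2   8.9] knob None
((465.8126525878906, 213.61831665039062), (157.21592712402344, 153.6354522705078), 83.8550796508789)
top red [ 509. -278.   87.] mid [ 508.9 -288.7   54.8] ext [77. 79. 40.] med [ 507.6 -282.1   61.4] knob (array([ 510.1, -287.5,   92.4]), array([20., 20., 15.]), 86)
top blue [ 556. -156.   36.] mid [ 553.9 -155.7   47.6] ext [74. 76. 25.] med [ 553.9 -156.7   37.9] knob None
top purple [ 429. -100.   38.] mid [ 427.3 -100.8   47.9] ext [75. 75. 26.] med [ 426.3 -102.7   37.8] knob None
top yel1 [423.  15.  39.] mid [423.3  14.4  47.9] ext [73. 76. 26.] med [423.1  14.9  37.7] knob None
top yel2 [683. -58.  37.] mid [680.8 -55.9  47.5] ext [75. 74. 25.] med [681.6 -57.8  38.1] knob None
side black [551. -35.  61.] mid [550.1 -17.2  55. ] ext [79. 76. 40.] med [546.5 -30.3  60.6] knob (array([550.1, -15.2,  91.6]), array([20., 23., 13.]), 68)
side mat [473. 206.   8.] mid [480.8 201.7   9.3] ext [152. 190.   9.] med [469.2 210.    8.6] knob None
((478.8377685546875, 201.7986602783203), (151.03976440429688, 188.12351989746094), 2.6403965950012207)
```

View pics/crop.png

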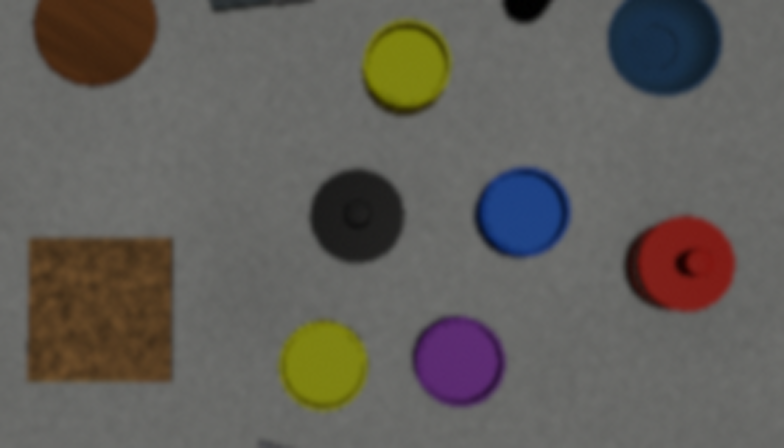

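Confirmed: the crop shows the black disc with its knob at crop (357,213), which is the black lid, about 118 mm or more from its neighbours. Knob at (549.7, -14), top at z≈95 as it should be; mat centre about (469.5, 214.5) at z≈8. I'll approach at the present height.

Request:
{"name": "arm_command", "arguments": {
  "gripper": [0.7,0.7,0.7,0.7,0.7,0.7,0.7,0.7,0.7,0.7],
  "travel": [
    [0.033,-0.029,0],
    [0.033,-0.029,0],
    [0.033,-0.029,0],
    [0.033,-0.029,0],
    [0.033,-0.029,0],
    [0.033,-0.029,0],
    [0.033,-0.029,0],
    [0.033,-0.029,0],
    [0.033,-0.029,0],
    [0.033,-0.029,0]
  ],
  "spin": [0,0,0,0,0,0,0,0,0,0],
  "newtons": 20
}}

```text
time: 1.1
ee_pos: [406.5, -235.7, 205.4]
tool_rot: [[0.965, 0.261, -0.0], [0.261, -0.965, -0.0], [-0.0, -0.0, -1.0]]
wrist_force: [0.7, -0.9, -0.1]
width: 0.7
grip_force: 0.0
```

Request:
{"name": "arm_command", "arguments": {
  "gripper": [0.7,0.7,0.7,0.7,0.7,0.7,0.7,0.7],
  "travel": [
    [0.033,-0.03,0],
    [0.033,-0.03,0],
    [0.033,-0.03,0],
    [0.033,-0.03,0],
    [0.033,-0.03,0],
    [0.032,-0.028,0],
    [0,0,0],
    [0,0,0]
  ],
  "spin": [0,0,0,0,0,0,0,0]
}}

```text
time: 1.9
ee_pos: [549.6, -13.5, 204.9]
tool_rot: [[0.965, 0.262, -0.001], [0.262, -0.965, 0.0], [-0.001, -0.001, -1.0]]
wrist_force: [-0.4, -0.7, -0.1]
width: 0.702
grip_force: 0.0
```

Request:
{"name": "arm_command", "arguments": {
  "gripper": [0.7,0.7,0.7,0.7,0.7,0.7,0.7,0.7],
  "travel": [
    [0,0,0.02],
    [0,0,0.03],
    [0,0,0.03],
    [0,0,0.02],
    [0,0,0.015],
    [0,0,0.013],
    [0,0,0.01],
    [0,0,0]
  ],
  "spin": [0,0,0,0,0,0,0,0]
}}

```text
time: 2.7
ee_pos: [549.2, -14.4, 66.6]
tool_rot: [[0.965, 0.26, -0.001], [0.26, -0.965, 0.0], [-0.001, -0.0, -1.0]]
wrist_force: [1.4, 0.5, -0.2]
width: 0.7
grip_force: 0.0
```

```bash
python3 - <<'E'
from h import *
im,d,P=cloud("side"); cv2.imwrite("pics/side1.png",cv2.resize(im[80:300,130:350],None,fx=2.7,fy=2.7,interpolation=cv2.INTER_CUBIC))
E
```

```text
(no output)
```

View pics/side1.png

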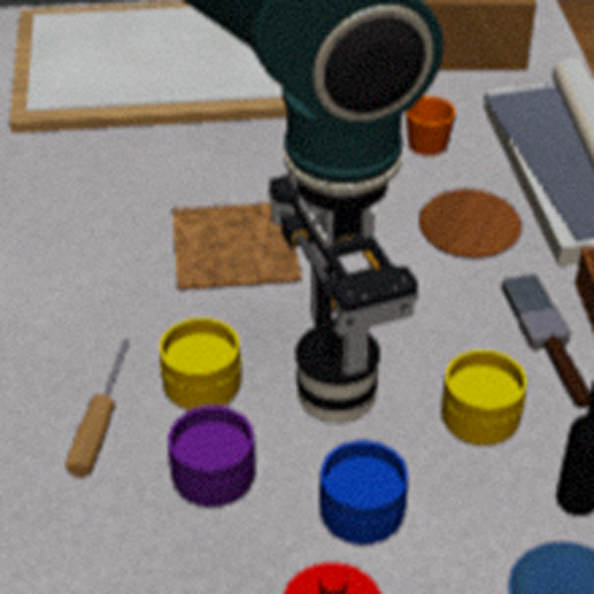

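The fingers straddle the knob of the black lid at crop (340,350), clear of the disc. Closing now.

Request:
{"name": "arm_command", "arguments": {
  "gripper": [0,0,0,0,0,0,0,0,0,0],
  "travel": [
    [0,0,0],
    [0,0,0],
    [0,0,0],
    [0,0,0],
    [0,0,0],
    [0,0,0],
    [0,0,0],
    [0,0,0],
    [0,0,0],
    [0,0,0]
  ],
  "spin": [0,0,0,0,0,0,0,0,0,0],
  "newtons": 20
}}

```text
time: 3.75
ee_pos: [549.7, -14.1, 67.5]
tool_rot: [[0.965, 0.261, 0.0], [0.261, -0.965, 0.0], [0.0, -0.0, -1.0]]
wrist_force: [-0.6, 0.3, 2.0]
width: 0.227
grip_force: 20.0
```

Request:
{"name": "arm_command", "arguments": {
  "gripper": [0,0,0,0,0,0,0,0,0,0],
  "travel": [
    [0,0,-0.005],
    [0,0,-0.005],
    [0,0,-0.01],
    [0,0,-0.015],
    [0,0,-0.015],
    [0,0,-0.015],
    [0,0,-0.015],
    [0,0,0],
    [0,0,0],
    [0,0,0]
  ],
  "spin": [0,0,0,0,0,0,0,0,0,0]
}}

```text
time: 4.75
ee_pos: [549.3, -14.2, 146.8]
tool_rot: [[0.965, 0.261, -0.001], [0.261, -0.965, 0.0], [-0.001, -0.0, -1.0]]
wrist_force: [0.1, -1.2, -0.0]
width: 0.229
grip_force: 20.0
```

```bash
python3 - <<'E'
from h import *
im,d,P=cloud("side"); cv2.imwrite("pics/side2.png",cv2.resize(im[80:300,130:350],None,fx=2.7,fy=2.7,interpolation=cv2.INTER_CUBIC))
E
```

```text
(no output)
```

View pics/side2.png

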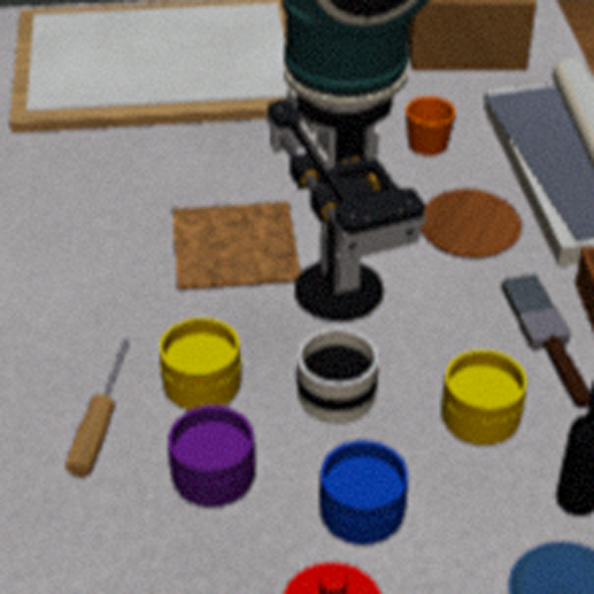

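The lid is held level at crop (340,290) and the pot stands in place at (338,375). Carrying it to the mat.

Request:
{"name": "arm_command", "arguments": {
  "gripper": [0,0,0,0,0,0,0,0,0,0],
  "travel": [
    [-0.002,-0.015,0],
    [-0.002,-0.025,0],
    [-0.002,-0.032,0],
    [-0.002,-0.033,0],
    [-0.002,-0.033,0],
    [-0.002,-0.033,0],
    [-0.002,-0.03,0],
    [-0.002,-0.025,0],
    [-0.0016,-0.0157,0],
    [0,0,0]
  ],
  "spin": [0,0,0,0,0,0,0,0,0,0]
}}

```text
time: 5.8
ee_pos: [467.9, 217.4, 147.3]
tool_rot: [[0.964, 0.265, -0.001], [0.265, -0.964, 0.001], [-0.001, -0.001, -1.0]]
wrist_force: [-0.0, -0.7, -1.7]
width: 0.229
grip_force: 20.0
```

Request:
{"name": "arm_command", "arguments": {
  "gripper": [0,0,0,0,0,0,0,0,0,0],
  "travel": [
    [0,0,0.01],
    [0,0,0.02],
    [0,0,0.025],
    [0,0,0.025],
    [0,0,0.015],
    [0,0,0.01],
    [0,0,0.006],
    [0,0,0.003],
    [0,0,0],
    [0,0,0]
  ],
  "spin": [0,0,0,0,0,0,0,0,0,0]
}}

```text
time: 6.8
ee_pos: [470.0, 214.8, 34.0]
tool_rot: [[0.965, 0.261, 0.001], [0.261, -0.965, 0.0], [0.001, -0.0, -1.0]]
wrist_force: [0.4, -0.5, -0.8]
width: 0.228
grip_force: 20.0
```

```bash
python3 - <<'E'
from h import *
im,d,P=cloud("side"); cv2.imwrite("pics/side3.png",cv2.resize(im[80:300,130:350],None,fx=2.7,fy=2.7,interpolation=cv2.INTER_CUBIC))
E
```

```text
(no output)
```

View pics/side3.png

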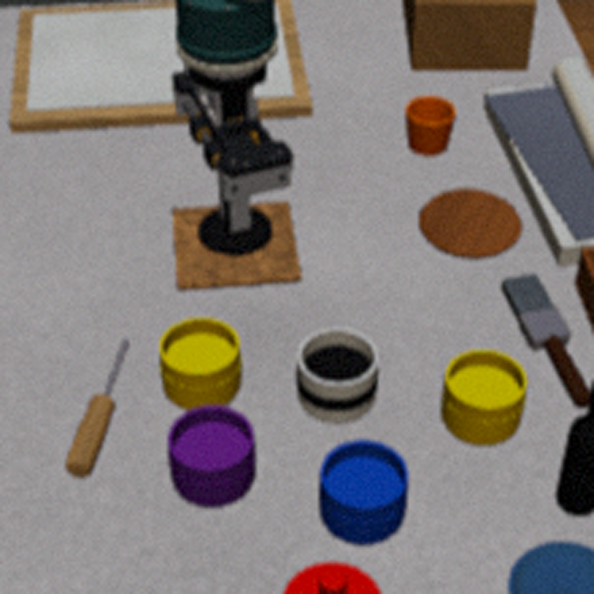

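The lid is level just above the mat, at crop (235,230) with the mat at (236,245). Lowering gently the last few mm.

Request:
{"name": "arm_command", "arguments": {
  "gripper": [0,0,0,0,0,0,0,0],
  "travel": [
    [0,0,0.001],
    [0,0,0.001],
    [0,0,0.001],
    [0,0,0.001],
    [0,0,0.001],
    [0,0,0.001],
    [0,0,0],
    [0,0,0]
  ],
  "spin": [0,0,0,0,0,0,0,0]
}}

```text
time: 7.65
ee_pos: [469.6, 214.6, 27.5]
tool_rot: [[0.965, 0.261, -0.0], [0.261, -0.965, -0.0], [-0.0, -0.0, -1.0]]
wrist_force: [-1.6, -0.3, 2.8]
width: 0.231
grip_force: 20.0
```

Request:
{"name": "arm_command", "arguments": {
  "gripper": [0,0,0],
  "travel": [
    [0,0,0.001],
    [0,0,0],
    [0,0,0]
  ],
  "spin": [0,0,0]
}}

```text
time: 7.95
ee_pos: [470.0, 214.7, 27.1]
tool_rot: [[0.965, 0.261, 0.001], [0.261, -0.965, -0.0], [0.001, 0.0, -1.0]]
wrist_force: [-4.3, -2.0, 16.6]
width: 0.229
grip_force: 20.0
```

In contact (16.6 N upward). I'll back off slightly, release and then rise.

Request:
{"name": "arm_command", "arguments": {
  "gripper": [0,0,0.5,0.7,0.7,0.7,0.7,0.7],
  "travel": [
    [0,0,-0.001],
    [0,0,0],
    [0,0,0],
    [0,0,0],
    [0,0,0],
    [0,0,0],
    [0,0,0],
    [0,0,0]
  ],
  "spin": [0,0,0,0,0,0,0,0]
}}

```text
time: 8.75
ee_pos: [469.7, 214.6, 27.5]
tool_rot: [[0.965, 0.261, -0.0], [0.261, -0.965, 0.0], [-0.0, -0.0, -1.0]]
wrist_force: [-0.2, -0.3, 0.3]
width: 0.681
grip_force: 0.0
```

Request:
{"name": "arm_command", "arguments": {
  "gripper": [0.7,0.7,0.7,0.7,0.7,0.7,0.7,0.7],
  "travel": [
    [0,0,-0.01],
    [0,0,-0.02],
    [0,0,-0.03],
    [0,0,-0.03],
    [0,0,-0.03],
    [0,0,-0.02],
    [0,0,0],
    [0,0,0]
  ],
  "spin": [0,0,0,0,0,0,0,0]
}}

```text
time: 9.55
ee_pos: [469.7, 214.5, 167.9]
tool_rot: [[0.965, 0.261, 0.001], [0.261, -0.965, 0.0], [0.001, 0.0, -1.0]]
wrist_force: [0.2, 0.0, -0.5]
width: 0.702
grip_force: 0.0
```

```bash
python3 - <<'E'
from h import *
im,d,P=cloud("side"); cv2.imwrite("pics/side4.png",im)
W=P[120:200,170:270].reshape(-1,3); W=W[np.isfinite(W).all(1)]
W=W[(np.hypot(W[:,0]-470,W[:,1]-214)<60)]
for lo,hi in((16,25),(45,60)):
    S=W[(W[:,2]>lo)&(W[:,2]<hi)];print(((S.min(0)+S.max(0))/2).round(),np.ptp(S,0).round(),len(S))
s=robot.sense();print(s["time"],s["ee_pos"].round() if hasattr(s["ee_pos"],"round") else s["ee_pos"])
E
```

```text
[470. 212.  21.] [78. 79.  9.] 331
[471. 213.  53.] [20. 23. 13.] 45
9.6 [469. 214. 167.]
```

View pics/side4.png

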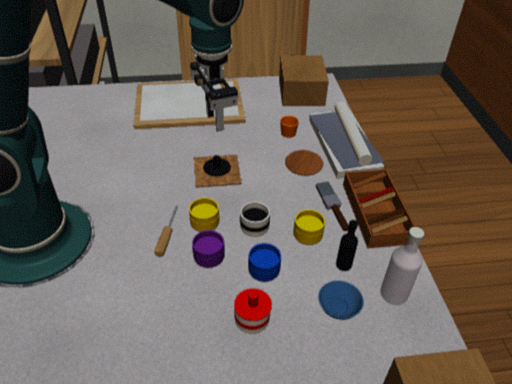

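The lid stands flat in the middle of the mat at (217,167), the pot at (255,219) is open and in place, and the red pot at (253,309) is undisturbed. Handing in.

```bash
python3 -c "
from workcell import robot
print(robot.close_job())"
```

```text
the job is handed in; nothing more can be done
None
```

The black lid is off its pot and standing upright in the middle of the cork mat, with the black pot in its place and the red pot still closed; the job is handed in at about 9.6 s, and no verdict was returned.

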